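Seat the tube block in the dry-bath heater

ROBOT

A 7-joint arm with a two-finger parallel gripper is mounted at the origin on the work surface. World frame = base frame: x ahead of the robot, y to its left, z up, the work surface at z = 0. Lengths are in m, angles in rad, forces in N, time in s.
With the tool pointing down it reaches from about 0.4 to 0.875 m from the base axis. Payload 19.3 kg.
Tool frame: the origin (TCP) lies midway between the tips of the shut fingers; the grasp point (between the pads) lies 19 mm behind it; z points along the fingers, y is the line along which they close (so a half turn about z gives the same grasp; the last joint's range is limited). The gripper opens to 85 mm and grips with 20 to 120 N. Pads are 22 mm wide; open, the fingers measure 114 mm over their backs; the gripper's body (76 mm by 85 mm) begins 54 mm behind the grasp point. The pads swing forward as they close: fully open they stand 13 mm farther back than shut.
Start: joints at [-1.277, 0.521, -0.036, 1.599, 0.021, 1.021, -0.113], TCP at [0.222, 0.584, 0.231] pointing down, gripper open.
Joint ranges: [-2.91, 2.91], [-0.3, 2.13], [-1.5, 1.42], [0.17, 2.43], [-1.26, 4.41], [0.16, 1.93], [-2.52, 2.52]. Speed limits (rad/s): [1.89, 1.89, 2.39, 2.39, 3.01, 3.01, 3.01].

INTERFACE

Orientations are given as [roll, pitch, yaw] about the fixed x, y, z axes, in that order (R = Rz(yaw) Ry(pitch) Rx(roll)).
In Python, from workcell import bot gives the robot as it stands.
- The arm moves only by the tool move_arm, never from a script. Its argument "series" is a list of rows, each a list of 3 entries, a list of its own where there are three numbers: the shift along the tool's x, y, z in cm, then the turn, a rotation vector about the tool's x, y, z in rad, then the opening in per cent of the stroke, from 0 (shut) to 100 (fully open). A call has 1 to 20 rows; each row is the pose to reach, as a shift and turn from the pose commanded when the call began, along the tool's axes at that moment; what a row does not reach only later rows make up. A row lasts 1/12 s, in which the tool goes at most 41.7 mm and 7.16 degrees, less where a joint would pass 70% of its speed; a pose out of reach is approached as far as the arm can. A call with a gripper value outside its range is refused whole. The fingers move at their own pace and stop on an object; "squeeze" is the grip in N (left out, the last holds). Time passes only in rows, so rows that repeat a pose let the fingers close. It gives the time, the measured TCP pose, the force, the opening and the grip force at its end, in the units of the state.
- bot.observe(): the state, without advancing time (a new reading comes with each control period).
- bot.grab_frame(name): name is "scene" or "top" or "wrist"; returns (picture, depth): 480x640x3 uint8, red, green, blue; 480x640 float32, m along the optical axis (not along the pixel's ray), 0 where there is no reading.
- bot.camera_params(name): a dict with "fovy" (degrees; the focal length in pixels is half the picture's height over the tangent of half this angle, whatever the lens; pixels are square), "cx", "cy" (the principal point, pixels), "R" (3x3) and "t" (3): a world point X has camera coordinates R X + t; the wrist camera has in their place "tool_from_camera" (4x4, takes a point from camera to tool coordinates, whose origin is the TCP and whose axes are the flange's). Camera axes: x right, y down, z forward; pixel columns grow to the right and rows downward; lengths in m; the calibration is good to about 2 mm. A picture is of the moment at which its call begins: read the wrist's pose just before it. camera_params takes no time and is no camera call.
- bot.job_done(): hands the job in; it is judged then, once.
Trained networks look in the newest picture that a camera, given by its name, has taken for a name from the list of things; names that differ only in an ending like _2 or _b are one class to them, and where a whole thing is asked for, a point or a joint stands for the part that bears it (a point fixed in the world has none). Each returns a list of dicts, best first, with "conf" (0 to 1); they miss things now and then, are a little off and sometimes report something else, mostly with a low value. They report only what shows in the picture. A call takes as long as a camera call. They do not tell look-alikes from the thing itself.
- bot.find_in(camera, thing): "bbox" ([left, top, right, bottom] in pixels, round what is visible of it).
- bot.trace(camera, thing): "mask" (480x640 bool, what is visible of it) and "bbox" ([left, top, right, bottom] in pixels, round what is visible of it).
The state is a dict: "clock": time; "qpos": joint angles; "qd": joint speeds; "joint_efforts": joint torques, N m; "position": TCP position; "tool_rot": TCP orientation; "force": force on the tool from outside, world axes, zero at the start; "moment": the same for the moment, N m; "grip_width": finger opening in m; "finger_force": force on a finger pad.
Only numpy, scipy, OpenCV 4.12 (cv2) and the standard library are available. Lean on these libraries where they do the work, as an engineer would, in place of code of your own. Each camera call takes 0.05 s, during which the arm holds its last target. There are 200 camera calls.

TASK

Take the loose aluminium tube block with the six wide wells by its upright handle, set it handle up into the empty recess of the white dry-bath heater, and press it fully home until its top face is flush with the heater's deck; then let go. Leave the other loose block, the one with many small wells, where it stands.

Things in the scene. Friction and masses are not known exactly. Their poses are not given: they have to be found in the camera images.
- insert_centre (a point): Loose tube block to seat: aluminium, 80 x 55 x 36 mm high, about 0.3 kg, six wide wells (17 mm black circles) in its flat top. Mid-top an upright handle fin, 50 mm long along the block's x (long side), 12 mm thick (y), 36 mm tall. Point: centre of the flat top face at the fin's foot, 36 mm above the underside, half-way up the whole. z up; both ends alike.
- spare_centre (a point): The other loose block, same size, shape and handle, but with 24 small wells (6 mm circles) in its top: not wanted, leave it. Point and axes as for the first.
- recess (a point): Centre of the empty recess's mouth, level with the deck of the heater (white box 200 x 245 x 90 mm high; a seated block fills its other recess, handle 106 mm away). x: long side, z up. 92 (x) x 67 mm (y), 6 mm loose all round the block, rim bevelled 6 mm outward; block's long side along x, either way round. The plate in it starts 24 mm below the deck, so a block just set in stands 12 mm proud.
- plate (a joint): Travel of the contact plate in the recess, m: 0 up (start), 0.012 fully down (block flush). It does not sink under the block's weight: moving it takes about 9 N in all (some 6 N on top of the block), 1 N more per 12 mm/s of speed; it ends at a solid stop and stays where left.
There are look-alikes about, which are no part of the job. Leave any orange look-alike of the part that bears insert_centre alone.

How it is judged:
By the outcome, as a careful person would: the job done as asked, in the order asked, and still so for the second after the job is handed in, with the robot touching nothing.
It also fails if it takes over 38 s, if anything falls off the work surface, if the arm or the gripper's body presses on something with over 40 N, if the wrist force passes 120 N, or if a joint passes its speed limit or range.

## Working session

There is one attempt and no reset: what is moved stays moved. The work goes in short steps, Python scripts to look and compute and a tool call to move; the robot and the scene stay as the last step left them, time stands still between calls to the robot, and variables do not carry over. Pictures are saved under pics/ and viewed, at most 10 in all, crops included, and the job is handed in when it is done.

Besides the shell and the picture viewer there is one more tool, called after "Request:" as name(argument=value, ...), one argument or row to a line, values as JSON. move_arm: Moves the arm, as the interface text tells. Its arguments: {"type":"object","properties":{"series":{"type":"array"},"squeeze":{"type":"number"}},"required":["series"]}

```bash
mkdir -p pics; cat > h.py <<'E'
import numpy as np, cv2
from workcell import bot
from scipy.spatial.transform import Rotation as Ro
def K(p): 
    f=240/np.tan(np.radians(p['fovy'])/2); return f,p['cx'],p['cy']
def world(cam,d,mask=None,st=None):
    p=bot.camera_params(cam); f,cx,cy=K(p)
    v,u=np.nonzero((d>0)&(mask if mask is not None else True)); z=d[v,u]
    P=np.c_[(u-cx)/f*z,(v-cy)/f*z,z]
    if cam=='wrist':
        T=np.array(p['tool_from_camera']); P=P@T[:3,:3].T+T[:3,3]
        return P@Ro.from_euler('xyz',st['tool_rot']).as_matrix().T+np.array(st['position']),u,v
    return (P-np.array(p['t']))@np.array(p['R']),u,v
E
cat > a.py <<'E'
from h import *
s=bot.observe();print({k:np.round(s[k],3).tolist() for k in s})
for c in ['top','scene']:
    im,d=bot.grab_frame(c); cv2.imwrite(f'pics/{c}0.png',im[...,::-1])
    np.save(f'{c}.npy',d)
    p=bot.camera_params(c);print(c,p['fovy'],np.round(-np.array(p['R']).T@p['t'],3))
    for t in ['insert_centre','spare_centre','recess']:
        for r in bot.trace(c,t):
            P,u,v=world(c,d,r['mask'])
            print(c,t,round(r['conf'],2),np.round(r['bbox']),np.round(np.median(P,0),3) if len(P) else None, np.round(np.percentile(P,[2,98],axis=0),3).tolist() if len(P) else '')
E
python3 a.py
```

```text
{'clock': 0.0, 'qpos': [-1.277, 0.522, -0.036, 1.6, 0.021, 1.021, -0.113], 'qd': [-0.0, -0.001, 0.001, -0.0, 0.001, 0.0, -0.001], 'joint_efforts': [-0.001, -92.71, 1.979, -36.994, 0.018, 0.008, -0.0], 'position': [0.222, 0.584, 0.231], 'tool_rot': [-3.14, 0.0, 2.778], 'force': [0.167, 0.139, 0.471], 'moment': [-0.023, -0.039, 0.021], 'finger_force': 0.0, 'grip_width': 0.085}
top 47.232707564782174 [0.355 0.085 0.905]
top insert_centre 0.84 [269. 236. 304. 290.] [0.457 0.095 0.036] [[0.42, 0.068, 0.024], [0.498, 0.123, 0.073]]
top insert_centre 0.81 [393. 287. 454. 336.] [ 0.385 -0.128  0.036] [[0.351, -0.173, 0.008], [0.419, -0.091, 0.073]]
top insert_centre 0.72 [195. 302. 245. 364.] [0.343 0.19  0.036] [[0.303, 0.159, 0.008], [0.382, 0.225, 0.073]]
top insert_centre 0.63 [297. 304. 359. 355.] [0.351 0.024 0.036] [[0.32, -0.015, 0.032], [0.381, 0.063, 0.073]]
top insert_centre 0.37 [171. 142. 228. 198.] [0.596 0.236 0.036] [[0.559, 0.202, 0.005], [0.643, 0.276, 0.072]]
top spare_centre 0.96 [169. 146. 228. 201.] [0.596 0.237 0.035] [[0.559, 0.201, 0.0], [0.643, 0.277, 0.072]]
top re
[... 252 characters left out ...]
27, 0.075]]
scene insert_centre 0.91 [136. 292. 199. 359.] [ 0.398 -0.139  0.038] [[0.354, -0.178, 0.002], [0.427, -0.091, 0.075]]
scene insert_centre 0.78 [277. 224. 339. 287.] [0.472 0.089 0.038] [[0.422, 0.066, 0.002], [0.503, 0.124, 0.075]]
scene insert_centre 0.66 [196. 218. 258. 274.] [0.363 0.015 0.038] [[0.322, -0.021, 0.006], [0.388, 0.059, 0.075]]
scene spare_centre 0.97 [408. 214. 460. 274.] [0.61  0.23  0.038] [[0.562, 0.2, 0.006], [0.648, 0.267, 0.075]]
scene spare_centre 0.15 [113. 322. 357. 477.] [ 0.58  -0.157  0.091] [[0.495, -0.284, 0.059], [0.686, -0.064, 0.094]]
scene recess 0.95 [115. 323. 358. 479.] [ 0.58  -0.157  0.091] [[0.495, -0.284, 0.061], [0.686, -0.064, 0.094]]
```

View pics/top0.png

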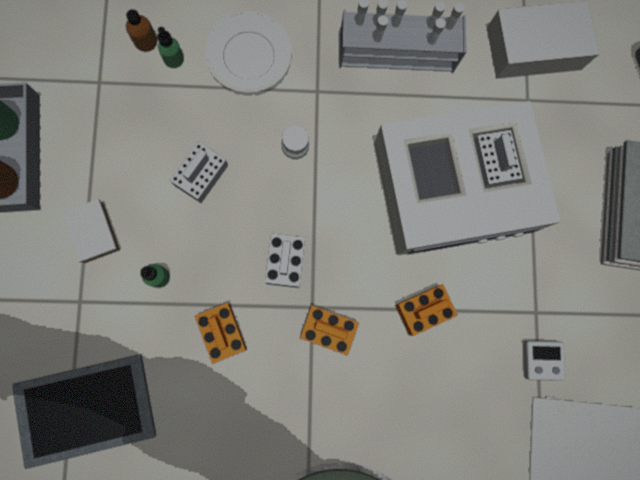

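View pics/scene0.png

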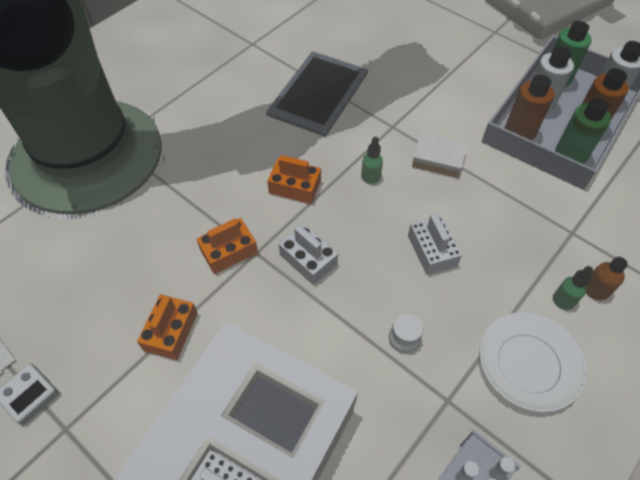

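The top view shows the wanted silver six-well block at about (286,260), with orange look-alikes below it. The spare is at (200,172), and the empty recess is the dark opening at (434,168), left of the seated block. The scene view agrees, with the block at (308,252) and the recess at (274,410).

```bash
cat > b.py <<'E'
from h import *
def rect(P):
    (c,s,a)=cv2.minAreaRect((P[:,:2]*1000).astype(np.float32))
    if s[0]<s[1]: s=s[::-1];a+=90
    return np.round(c,1),np.round(s,1),round((a+90)%180-90,1),'z',np.round(np.median(P[:,2]),4),len(P)
def sel(P,c,r,z0,z1): return P[(np.hypot(P[:,0]-c[0],P[:,1]-c[1])<r)&(P[:,2]>z0)&(P[:,2]<z1)]
if __name__=='__main__':
  for c in ['top','scene']:
    P,_,_=world(c,np.load(c+'.npy'))
    B=(.46,.095)
    print(c,'fin',rect(sel(P,B,.06,.068,.085)),'top',rect(sel(P,B,.065,.031,.045)),'table',np.median(sel(P,(.52,.095),.03,-1,1)[:,2]))
    R=(.60,-.12)
    print('floor',rect(sel(P,R,.057,.055,.072)),'deck',rect(sel(P,(.59,-.17),.2,.085,.097)), 'seatedfin',rect(sel(P,(.59,-.22),.09,.118,.14)))
E
python3 b.py
```

```text
top fin (array([459.8,  95.3]), array([49.9, 11.9]), -5.3, 'z', np.float64(0.0712), 250) top (array([459.9,  95.4]), array([80.2, 54.9]), -5.2, 'z', np.float64(0.0355), 1449) table -0.00034853186677572987
floor (array([ 602.8, -115.5]), array([105. ,  89.8]), -78.5, 'z', np.float64(0.0654), 2126) deck (array([ 597.7, -189. ]), array([247.5, 201.2]), -78.5, 'z', np.float64(0.0894), 15398) seatedfin (array([ 625.1, -236.8]), array([50. , 14.5]), 12.9, 'z', np.float64(0.1247), 306)
scene fin (array([462.1,  95.6]), array([50.5, 12.6]), -5.5, 'z', np.float64(0.0735), 257) top (array([461.6,  95.9]), array([81.1, 56.7]), -4.9, 'z', np.float64(0.038), 1165) table 0.002812034711137211
floor (array([ 603.9, -130.8]), array([90.2, 65. ]), 11.9, 'z', np.float64(0.0677), 3570) deck (array([ 597.1, -180.1]), array([229.9, 201. ]), -78.4, 'z', np.float64(0.0916), 18583) seatedfin (array([ 616.6, -237.4]), array([28.1, 11.8]), 17.7, 'z', np.float64(0.1271), 186)
```

Request:
move_arm(
  series=[
    [[-39.7, -37.2, 0], [0, 0, -0.27], 100],
    [[-39.7, -37.2, 0], [0, 0, -0.27], 100],
    [[-39.7, -37.2, 0], [0, 0, -0.27], 100],
    [[-39.7, -37.2, 0], [0, 0, -0.27], 100],
    [[-39.7, -37.2, 0], [0, 0, -0.27], 100],
    [[-39.7, -37.2, 0], [0, 0, -0.27], 100],
    [[-39.7, -37.2, 0], [0, 0, -0.27], 100],
    [[-39.7, -37.2, 0], [0, 0, -0.27], 100],
    [[-39.7, -37.2, 0], [0, 0, -0.27], 100],
    [[-39.7, -37.2, 0], [0, 0, -0.27], 100],
    [[-39.7, -37.2, 0], [0, 0, -0.27], 100],
    [[-39.7, -37.2, 0], [0, 0, -0.27], 100],
    [[-39.7, -37.2, 0], [0, 0, -0.27], 100],
    [[-39.7, -37.2, 0], [0, 0, -0.27], 100],
    [[-39.7, -37.2, 0], [0, 0, -0.27], 100],
    [[-39.7, -37.2, 0], [0, 0, -0.27], 100],
    [[-39.7, -37.2, 0], [0, 0, -0.27], 100],
  ],
)

```text
clock: 1.82
position: [0.4607, 0.0962, 0.2313]
tool_rot: [3.141, -0.0, 3.049]
force: [-1.0, -0.2, -0.0]
grip_width: 0.0853
finger_force: 0.0
```

```bash
cat > w.py <<'E'
from b import *
import sys
s=bot.observe(); im,d=bot.grab_frame('wrist'); cv2.imwrite(f'pics/w{sys.argv[1]}.png',im[...,::-1])
print(s['clock'],np.round(s['position'],4),np.round(s['tool_rot'],3),np.round(s['qpos'],2))
P,_,_=world('wrist',d,None,s); np.save('wp.npy',P)
B=(.46,.095)
print('fin',rect(sel(P,B,.06,.065,.085)),'top',rect(sel(P,B,.065,.031,.045)))
E
python3 w.py 1
```

```text
1.8167 [0.4607 0.0962 0.2313] [ 3.141 -0.     3.049] [-0.4   0.28  0.08  2.   -0.03  0.87  1.18]
fin (array([459.9,  96.7]), array([49.1, 11.6]), -5.2, 'z', np.float64(0.0733), 753) top (array([460.5,  96.9]), array([80.2, 55. ]), -5.2, 'z', np.float64(0.0376), 3748)
```

Request:
move_arm(
  series=[
    [[0, 0.05, 4], [0, 0, 0], 100],
    [[0, 0.05, 8], [0, 0, 0], 100],
    [[0, 0.05, 12], [0, 0, 0], 100],
    [[0, 0.05, 14.5], [0, 0, 0], 100],
    [[0, 0.05, 16.5], [0, 0, 0], 100],
    [[0, 0.05, 18], [0, 0, 0], 100],
    [[0, 0.05, 18.8], [0, 0, 0], 100],
    [[0, 0.05, 18.8], [0, 0, 0], 100],
    [[0, 0.05, 18.8], [0, 0, 0], 0],
    [[0, 0.05, 18.8], [0, 0, 0], 0],
    [[0, 0.05, 18.8], [0, 0, 0], 0],
    [[0, 0.05, 18.8], [0, 0, 0], 0],
    [[0, 0.05, 18.8], [0, 0, 0], 0],
    [[0, 0.05, 18.8], [0, 0, 0], 0],
    [[0, 0.05, 18.8], [0, 0, 0], 0],
    [[0, 0.05, 18.8], [0, 0, 0], 0],
    [[0, 0.05, 18.8], [0, 0, 0], 0],
    [[0, 0.05, 18.8], [0, 0, 0], 0],
  ],
  squeeze=70,
)

```text
clock: 3.37
position: [0.4613, 0.0956, 0.0438]
tool_rot: [3.141, 0.0, 3.048]
force: [-2.5, -0.2, 11.7]
grip_width: 0.0108
finger_force: 68.7
```

Request:
move_arm(
  series=[
    [[0, 0, -2], [0, 0, 0], 0],
    [[0, 0, -5], [0, 0, 0], 0],
    [[0, 0, -9], [0, 0, 0], 0],
    [[0, 0, -13], [0, 0, 0], 0],
    [[0, 0, -15], [0, 0, 0], 0],
    [[0, 0, -15], [0, 0, 0], 0],
    [[0, 0, -15], [0, 0, 0], 0],
    [[0, 0, -15], [0, 0, 0], 0],
  ],
)

```text
clock: 4.03
position: [0.4604, 0.0955, 0.1923]
tool_rot: [-3.141, -0.001, 3.048]
force: [0.1, -0.3, -2.8]
grip_width: 0.0106
finger_force: 69.2
```

```bash
cat > c.py <<'E'
from b import *
s=bot.observe(); p=np.array(s['position']); R=Ro.from_euler('xyz',s['tool_rot']).as_matrix()
print(s['clock'],np.round(s['force'],1),s['grip_width'],p)
t=np.array([.6038,-.132,p[2]]); print('shift cm',np.round(R.T@(t-p)*100,2),'turn',-(np.radians(191.6)-s['tool_rot'][2]%(2*np.pi)))
E
python3 c.py
```

```text
4.0333 [ 0.1 -0.3 -2.8] 0.010635736620493268 [0.46043975 0.09550015 0.1922817 ]
shift cm [-1.640e+01 -2.131e+01 -1.000e-02] turn -0.2961773277245241
```

Request:
move_arm(
  series=[
    [[-2, -2.5, 0], [0, 0, -0.03], 0],
    [[-4, -5, 0], [0, 0, -0.07], 0],
    [[-6, -7.8, 0], [0, 0, -0.1], 0],
    [[-8, -10.4, 0], [0, 0, -0.14], 0],
    [[-10, -13, 0], [0, 0, -0.18], 0],
    [[-12, -15.6, 0], [0, 0, -0.22], 0],
    [[-14, -18.2, 0], [0, 0, -0.25], 0],
    [[-15.5, -20, 0], [0, 0, -0.28], 0],
    [[-16.4, -21.3, 0], [0, 0, -0.296], 0],
    [[-16.4, -21.3, 0], [0, 0, -0.296], 0],
    [[-16.4, -21.3, 0], [0, 0, -0.296], 0],
    [[-16.4, -21.3, 0], [0, 0, -0.296], 0],
    [[-16.4, -21.3, 0], [0, 0, -0.296], 0],
  ],
)

```text
clock: 5.12
position: [0.6039, -0.1308, 0.1924]
tool_rot: [3.141, -0.001, -2.939]
force: [0.4, 0.4, -3.4]
grip_width: 0.011
finger_force: 69.3
```

```bash
python3 c.py; cat > d.py <<'E'
from h import *
from b import *
s=bot.observe();print(np.round(s['tool_rot'],3))
for c in ['wrist','top','scene']:
    im,d=bot.grab_frame(c); cv2.imwrite(f'pics/{c}1.png',im[...,::-1])
    P,u,v=world(c,d,None,s)
    p=s['position']; z=p[2]
    print(c,'fin/top',rect(sel(P,p,.06,z-.016,z+.002)),'seatedfin',rect(sel(P,(.625,-.237),.045,.115,.132)),'floor',rect(sel(P,(.603,-.131),.053,.05,.075)),'deck',rect(sel(P,(.59,-.17),.2,.085,.097)))
a=[cv2.imread(f'pics/{c}1.png') for c in('wrist','top')]
cv2.imwrite('pics/m1.png',cv2.resize(np.hstack(a),(800,300)))
E
python3 d.py
```

```text
5.1167 [ 0.4  0.4 -3.4] 0.01096982007551701 [ 0.60386967 -0.13077449  0.19244466]
shift cm [ 0.03 -0.12 -0.  ] turn 0.0005324778079440762
[ 3.141e+00 -1.000e-03 -2.939e+00]
wrist fin/top (array([ 592.9, -131.9]), array([59.9, 55.3]), 11.8, 'z', np.float64(0.1862), 9685) seatedfin (array([ 625.7, -235.3]), array([49.8, 12.9]), 11.7, 'z', np.float64(0.1268), 2017) floor (array([ 571.8, -138.6]), array([67.5, 20.2]), -78.1, 'z', np.float64(0.0674), 2152) deck (array([ 598.2, -187.6]), array([246.4, 200.9]), -78.5, 'z', np.float64(0.0914), 72819)
top fin/top (array([ 596.9, -131.6]), array([69.6, 56.6]), 11.9, 'z', np.float64(0.1844), 1003) seatedfin (array([ 624.7, -236.5]), array([49. , 13.2]), 10.2, 'z', np.float64(0.1246), 319) floor (array([ 607.3, -135.4]), array([90. , 63.2]), 12.3, 'z', np.float64(0.0654), 1121) deck (array([ 597.7, -189.1]), array([247.6, 201.5]), -78.6, 'z', np.float64(0.0894), 11911)
scene fin/top (array([ 604.8, -130.7]), array([80.4, 55.4]), 11.9, 'z', np.float64(0.1868), 1536) seatedfin (array([ 616.7, -238.1]), array([27.2, 11.9]), 13.6, 'z', np.float64(0.1276), 186) floor (array([ 604.1, -130.9]), array([89.9, 65.1]), 11.6, 'z', np.float64(0.0678), 1721) deck (array([ 597.1, -180.2]), array([230.3, 200.8]), -78.5, 'z', np.float64(0.0916), 14617)
```

View pics/m1.png

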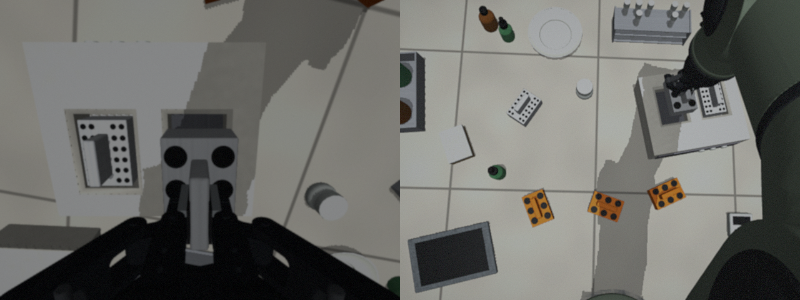

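The block hangs square and centred over the recess in both views, and the measured offset is at most 1 mm. The recess shows behind it at (200,120) in the left half of the picture. Next I lower it.

Request:
move_arm(
  series=[
    [[0, -0.05, 2], [0, 0, 0], 0],
    [[0, -0.05, 4], [0, 0, 0], 0],
    [[0, -0.05, 5], [0, 0, 0], 0],
    [[0, -0.05, 5.5], [0, 0, 0], 0],
    [[0, -0.05, 6], [0, 0, 0], 0],
    [[0, -0.05, 6.5], [0, 0, 0], 0],
    [[0, -0.05, 7], [0, 0, 0], 0],
    [[0, -0.05, 7.4], [0, 0, 0], 0],
    [[0, -0.05, 7.8], [0, 0, 0], 0],
    [[0, -0.05, 8.1], [0, 0, 0], 0],
    [[0, -0.05, 8.3], [0, 0, 0], 0],
    [[0, -0.05, 8.5], [0, 0, 0], 0],
    [[0, -0.05, 8.5], [0, 0, 0], 0],
    [[0, -0.05, 8.5], [0, 0, 0], 0],
  ],
)

```text
clock: 6.43
position: [0.6046, -0.1323, 0.1084]
tool_rot: [-3.141, 0.0, -2.94]
force: [-0.1, 0.4, -3.5]
grip_width: 0.0109
finger_force: 69.3
```

Request:
move_arm(
  series=[
    [[0, 0, 0.1], [0, 0, 0], 0],
    [[0, 0, 0.2], [0, 0, 0], 0],
    [[0, 0, 0.3], [0, 0, 0], 0],
    [[0, 0, 0.4], [0, 0, 0], 0],
    [[0, 0, 0.5], [0, 0, 0], 0],
    [[0, 0, 0.6], [0, 0, 0], 0],
    [[0, 0, 0.7], [0, 0, 0], 0],
    [[0, 0, 0.8], [0, 0, 0], 0],
    [[0, 0, 0.9], [0, 0, 0], 0],
    [[0, 0, 1.0], [0, 0, 0], 0],
    [[0, 0, 1.0], [0, 0, 0], 0],
  ],
)

```text
clock: 7.35
position: [0.6047, -0.1323, 0.0986]
tool_rot: [-3.141, 0.0, -2.939]
force: [-0.7, 0.5, 2.4]
grip_width: 0.0108
finger_force: 70.3
```

Request:
move_arm(
  series=[
    [[0, 0, 0.1], [0, 0, 0], 0],
    [[0, 0, 0.2], [0, 0, 0], 0],
    [[0, 0, 0.3], [0, 0, 0], 0],
    [[0, 0, 0.35], [0, 0, 0], 0],
    [[0, 0, 0.4], [0, 0, 0], 0],
    [[0, 0, 0.45], [0, 0, 0], 0],
    [[0, 0, 0.45], [0, 0, 0], 0],
  ],
)

```text
clock: 7.93
position: [0.6053, -0.1325, 0.0973]
tool_rot: [-3.141, 0.003, -2.94]
force: [-18.9, 3.2, 57.3]
grip_width: 0.011
finger_force: 78.4
```

```bash
cat > e.py <<'E'
from b import *
s=bot.observe();print(s['clock'],np.round(s['force'],1),s['position'])
for c in ['wrist','scene']:
    im,d=bot.grab_frame(c); cv2.imwrite(f'pics/{c}2.png',im[...,::-1])
    P,u,v=world(c,d,None,s); C=np.array((.604,-.132)); a=np.radians(11.6)
    L=(P[:,:2]-C)@np.array([[np.cos(a),-np.sin(a)],[np.sin(a),np.cos(a)]])
    x,y=abs(L).T; near=(P[:,2]>.08)&(P[:,2]<.11)
    b=near&(x<37)&(x<.038)&(y<.025)&(y>.014); k=near&(((x>.055)&(x<.062)&(y<.03))|((y>.042)&(y<.05)&(x<.04)))
    print(c,'blocktop',np.median(P[b,2]),np.std(P[b,2]),b.sum(),'deck',np.median(P[k,2]),k.sum())
    S=near&(np.hypot(P[:,0]-.625,P[:,1]+.236)<.04)
    print(' seated block top',np.median(P[S,2]))
E
python3 e.py
```

```text
7.9333 [-18.9   3.2  57.3] [ 0.60534347 -0.13254793  0.09732108]
wrist blocktop 0.09155304517008972 0.0025636661646956044 4343 deck 0.09145603610285337 7353
 seated block top 0.09154061429128932
scene blocktop 0.09138807381210073 0.0018917589299428258 484 deck 0.09173497426480293 825
 seated block top 0.09140795443136632
```

Block is flush with the deck and on its stop. Next I relax the push, open and retreat.

Request:
move_arm(
  series=[
    [[0, 0, -0.1], [0, 0, 0], 0],
    [[0, 0, -0.2], [0, 0, 0], 0],
    [[0, 0, -0.3], [0, 0, 0], 0],
    [[0, 0, -0.3], [0, 0, 0], 60],
    [[0, 0, -0.3], [0, 0, 0], 60],
    [[0, 0, -0.3], [0, 0, 0], 60],
    [[0, 0, -0.3], [0, 0, 0], 60],
    [[0, 0, -0.3], [0, 0, 0], 60],
    [[0, 0, -0.3], [0, 0, 0], 60],
    [[0, 0, -0.3], [0, 0, 0], 60],
    [[0, 0, -2], [0, 0, 0], 60],
    [[0, 0, -5], [0, 0, 0], 60],
    [[0, 0, -9], [0, 0, 0], 60],
    [[0, 0, -13], [0, 0, 0], 60],
    [[0, 0, -13], [0, 0, 0], 60],
    [[0, 0, -13], [0, 0, 0], 60],
    [[0, 0, -13], [0, 0, 0], 60],
  ],
)

```text
clock: 9.45
position: [0.6043, -0.1322, 0.2236]
tool_rot: [3.142, -0.0, -2.939]
force: [-0.1, -0.3, -0.4]
grip_width: 0.0509
finger_force: 0.0
```

```bash
python3 e.py
```

```text
9.45 [-0.1 -0.3 -0.4] [ 0.60431497 -0.13219374  0.22362465]
wrist blocktop 0.09165175160036401 0.0007123245765112881 2463 deck 0.09146911508718777 3205
 seated block top 0.0914016692607633
scene blocktop 0.09192507625138535 0.0012020698371555654 1043 deck 0.09161325650862187 1152
 seated block top 0.0913674703949302
```

View pics/wrist2.png

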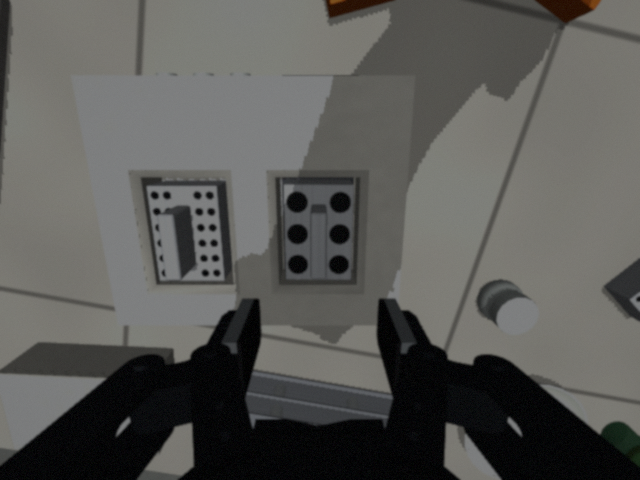

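The wrist view shows the six-well block centred in the recess at (318,232), with the seated block at (187,232). I'll check for any tilt or residual height.

```bash
cat > f.py <<'E'
from b import *
s=bot.observe(); a=np.radians(11.6); Rm=np.array([[np.cos(a),-np.sin(a)],[np.sin(a),np.cos(a)]])
for c in ['wrist','scene']:
    d=np.median([bot.grab_frame(c)[1] for _ in range(5)],0); P,u,v=world(c,d,None,s)
    for n,C in (('block',(.6043,-.132)),('seated',(.6255,-.236)),('deckmid',(.615,-.184))):
        L=(P[:,:2]-C)@Rm; x,y=abs(L).T
        m=(x<.035)&(P[:,2]>.087)&(P[:,2]<.097)&((y<.003) if n=='deckmid' else (y<.023)&(y>.01))
        A=np.c_[L[m],np.ones(m.sum())]; k=np.linalg.lstsq(A,P[m,2],rcond=None)[0]
        print(c,n,np.round(k*[1e3*.08,1e3*.055,1e3],2),m.sum(),np.round(np.median(P[m,2])*1e3,2))
E
python3 f.py
```

```text
wrist block [-1.000e-02  1.000e-02  9.157e+01] 2693 91.57
wrist seated [ 4.000e-02 -1.100e-01  9.148e+01] 1806 91.45
wrist deckmid [-4.000e-02  3.000e-02  9.133e+01] 624 91.34
scene block [-6.000e-02  7.000e-02  9.191e+01] 1050 91.91
scene seated [-0.27  0.46 91.63] 486 91.86
scene deckmid [7.000e-02 1.400e-01 9.168e+01] 305 91.7
```

```bash
python3 -c "
from workcell import bot
print(bot.job_done())"
```

```text
the job is handed in; nothing more can be done
None
```

The six-well block is seated handle up in the heater's empty recess, pressed to its stop with its top within about 0.2 mm of the deck, and released; the spare block was left untouched, and the job is handed in.

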